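# Refit the packs of a robot vacuum and reset it

### The arm

A 7-joint arm with a two-finger parallel gripper is mounted at the origin on the work surface. World frame = base frame: x ahead of the robot, y to its left, z up, the work surface at z = 0. Lengths are in m, angles in rad, forces in N, time in s.
With the tool pointing down it reaches from about 0.35 to 0.9 m from the base axis. Payload 8.1 kg.
Tool frame: the origin (TCP) lies midway between the tips of the shut fingers; the grasp point (between the pads) lies 19 mm behind it; z points along the fingers, y is the line along which they close (so a half turn about z gives the same grasp; the last joint's range is limited). The gripper opens to 92 mm and grips with 3 to 60 N. Pads are 19 mm wide; open, the fingers measure 130 mm over their backs; the gripper's body (75 mm by 190 mm) begins 47 mm behind the grasp point.
Start: joints at [-1.364, 0.434, 0.025, 1.573, -0.012, 1.134, -0.075], TCP at [0.191, 0.595, 0.2] pointing down, gripper open.
Joint ranges: [-2.62, 2.62], [-0.44, 2.09], [-1.27, 1.32], [0.08, 2.57], [-1.32, 4.46], [0.12, 2], [-2.74, 2.74]. Speed limits (rad/s): [2.22, 2.22, 3.01, 3.01, 3.14, 3.14, 3.14].

### API

Orientations are given as a rotation vector (axis times angle).
In Python, from cell import observe, cams, job gives the robot as it stands. The module is installed in compiled form; this text tells all that it offers.
- The arm moves only by the tool step_arm, never from a script. Its argument "steps" is a list of rows, each a list of 6 numbers: the shift along the world's x, y, z in mm, then the turn, a rotation vector about the world's x, y, z in rad. In form: [[dx, dy, dz, rx, ry, rz], ...]. A call has 1 to 20 rows; each row shifts and turns the commanded pose from where the row before left it; what a row does not reach is not made up. A row lasts 1/12 s, in which the tool goes at most 41.7 mm and 7.16 degrees, less where a joint would pass 70% of its speed; a pose out of reach is approached as far as the arm can. A call with a gripper value outside its range is refused whole. "gripper" is the opening, from 0 (shut) to 1 (fully open), set as the call begins (left out, the last holds). The fingers move at their own pace and stop on an object; "force" is the grip in N (left out, the last holds). Time passes only in rows, so rows that do not move let the fingers close. It gives the time, the measured TCP pose, the force, the opening and the grip force at its end, in the units of the state.
- observe(): the state, without advancing time (a new reading comes with each control period).
- cams.get_image(name): name is "side" or "top"; returns the picture (400x640x3 uint8, red, green, blue); there is no depth.
- cams.get_calibration(name): a dict with "fov_y" (degrees; the focal length in pixels is half the picture's height over the tangent of half this angle, whatever the lens; pixels are square), "cx", "cy" (the principal point, pixels), "world_to_cam" (4x4, takes a point from world to camera coordinates). Camera axes: x right, y up, looking along -z (the intrinsics and any distortion apply to the point x, -y, -z); pixel columns grow to the right and rows downward; lengths in m; the calibration is good to about 2 mm. A picture is of the moment at which its call begins. get_calibration takes no time and is no camera call.
- job.sign_off(): hands the job in; it is judged then, once.
The state is a dict: "clock": time; "joints": joint angles; "dq": joint speeds; "joint_efforts": joint torques, N m; "position": TCP position; "ee_rot": TCP orientation; "force": force on the tool from outside, world axes, zero at the start; "ft_torque": the same for the moment, N m; "width": opening from 0.0 (shut) to 1.0 (fully open); "gripper_force": force on a finger pad.
Only numpy, scipy, OpenCV 4.12 (cv2) and the standard library are available. Lean on these libraries where they do the work, as an engineer would, in place of code of your own. Each camera call takes 0.05 s, during which the arm holds its last target. There are 200 camera calls.

### The job

The robot vacuum lies belly up on the bench with its two battery packs standing proud of their bays. Working only by pressing down with the closed fingertips, push the green pack fully home, then the blue pack fully home, then press the raised, white-marked end of the red rocker fully down to switch it on, and last press the round yellow reset button fully down and let it spring back. Do not pull or lift anything, and leave the dish, the tools and everything else where they stand.

Things in the scene. Friction and masses are not known exactly. Their poses are not given: they have to be found in the camera images.
- vacuum: robot vacuum lying belly up, a fixed dark grey disc 330 mm across; origin under its centre; flat belly plate 80 mm above the bench. Wheels at its own y = +-128 mm stand 20 mm above the plate, a white caster ball at x = +128 mm stands 14 mm. Bays at x = +30, y = +-37 mm; rocker and button at x = -68, y = +-55 mm; which is on which side varies
- green_bay: grey rim (90 x 66 mm outside, 4 mm high) of the bay that carries the green pack; origin at its centre, on the belly plate
- green_pack_top (a point): centre of the top face of the bright green battery pack, 76 x 52 mm, with a white label; moves with the pack. 18 mm above the belly plate at joint value 0, 4 mm (level with the rim) when home
- green_pack (a joint): how far the green pack is pushed in, m: starts at 0 to 0.003, fully home at the stop, 0.014; negative when pulled out. Stiff friction slide: takes about 5 N downwards to move and stays where left
- blue_bay: like green_bay, for the blue pack
- blue_pack_top (a point): centre of the top face of the blue battery pack, same sizes as the green one
- blue_pack (a joint): how far the blue pack is pushed in, m; as for the green pack
- rocker_housing: grey housing of the rocker switch, 38 x 70 mm, 10 mm high; origin at its centre on the belly plate; the ON end of the rocker points along its +y. The rocker's pivot line lies along x, 12 mm above the origin
- rocker_on (a point): point on the top face of the ON half of the red rocker (28 mm wide, each half 29 mm long, V shaped, white stripe on the ON half), 20 mm from the pivot; moves with the rocker. When fully ON that half lies level, its face 16 mm above the belly plate
- rocker (a joint): rocker angle, rad: 0 off (ON end raised; starts 0 to 0.06), 0.4 fully on at the stop. Needs about 3 N at the end of the ON half, stays where left
- reset_base: grey round housing of the reset button, 44 mm across, 12 mm high; origin at its centre on the belly plate
- reset_top (a point): centre of the top of the yellow round reset button, 28 mm across; 22 mm above the belly plate when up, moves with it
- reset (a joint): button travel, m: 0 up, 0.006 fully down; springs back, 1.5 N to start, 5 N fully down
- dish: loose bystander, to be left alone: small steel bowl for screws, 48 mm across the rim, 16 mm high, standing loose on the belly plate; origin at its centre on its lower side
- glue: loose bystander, to be left alone: white bottle, 60 mm across, 150 mm high; origin at its centre on its lower side
- jar: loose bystander, to be left alone: amber jar with red lid, 64 mm across, 70 mm high; origin at its centre on its lower side
- can: loose bystander, to be left alone: white and green can, 72 mm across, 110 mm high; origin at its centre on its lower side
- screwdriver: loose bystander, to be left alone: screwdriver with red handle, 180 mm long, lying on the bench; origin under the tool, about mid-length
- tape: loose bystander, to be left alone: roll of blue tape lying flat, 76 mm across, 22 mm high; origin at its centre on its lower side
- cover: loose bystander, to be left alone: cream white cover plate 50 x 90 x 12 mm; origin at its centre on its lower side

How it is judged:
By the outcome, as a careful person would: the job done as asked, in the order asked, and still so for the second after the job is handed in, with the robot touching nothing.
It also fails if it takes over 45 s, if anything falls off the work surface, if the arm or the gripper's body presses on something with over 40 N, if the wrist force passes 120 N, or if a joint passes its speed limit or range.

## Working session

There is one attempt and no reset: what is moved stays moved. The work goes in short steps, Python scripts to look and compute and a tool call to move; the robot and the scene stay as the last step left them, time stands still between calls to the robot, and variables do not carry over. Pictures are saved under pics/ and viewed, at most 10 in all, crops included, and the job is handed in when it is done.

Besides the shell and the picture viewer there is one more tool, called after ">>>" as a command line: name --pt "numbers of a row" for each row, then --argument value for the rest. step_arm: Moves the arm, as the interface text tells. Its arguments: {"type":"object","properties":{"steps":{"type":"array","items":{"type":"array","items":{"type":"number"}}},"gripper":{"type":"number"},"force":{"type":"number"}},"required":["steps"]}

```bash
mkdir -p pics; python3 - <<'E'
from cell import observe,cams
import cv2,numpy as np
for n in("top","side"):
    im=cams.get_image(n); cv2.imwrite(f"pics/{n}0.png",im[:,:,::-1])
    c=cams.get_calibration(n); print(n,{k:(np.round(v,4).tolist()) for k,v in c.items()})
s=observe();print(s)
E
```

```text
top {'fov_y': 51.4213, 'cx': 310.9563, 'cy': 203.6738, 'world_to_cam': [[-0.03, -0.9995, -0.0035, 0.0261], [0.9838, -0.0302, 0.1766, -0.5074], [-0.1767, 0.0019, 0.9843, -1.1231], [0.0, 0.0, 0.0, 1.0]]}
side {'fov_y': 55.3004, 'cx': 321.8002, 'cy': 201.7117, 'world_to_cam': [[0.9997, -0.0231, 0.0069, -0.4884], [0.0098, 0.6513, 0.7588, -0.0677], [-0.0221, -0.7585, 0.6513, -1.0133], [0.0, 0.0, 0.0, 1.0]]}
{'clock': 0.1, 'joints': array([-1.36356055,  0.43516402,  0.02497243,  1.5739841 , -0.01162003,
        1.13400204, -0.07507553]), 'dq': array([ 0.00101504, -0.0012212 ,  0.00158729, -0.00353379,  0.0005012 ,
        0.0002271 , -0.00057731]), 'joint_efforts': array([ 4.35915324e-03, -6.69128537e+01,  9.88405757e-01, -3.15141428e+01,
       -6.04655966e-02,  3.75246350e-02,  7.75033004e-05]), 'position': array([0.1904608 , 0.59476092, 0.19942531]), 'ee_rot': array([-4.84808602e-01, -3.10384917e+00,  2.21191218e-03]), 'force': array([-0.33028407, -0.40998717,  0.03477124]), 'ft_torque': array([ 0.05633895,  0.00423061, -0.00865301]), 'gripper_force': 0.0, 'width': 0.9986974810711245}
```

View pics/top0.png

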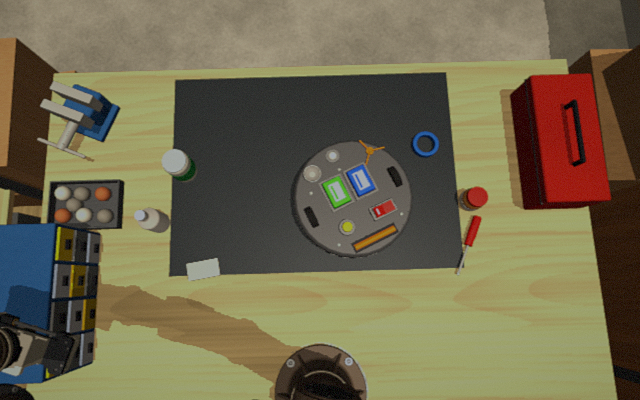

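View pics/side0.png

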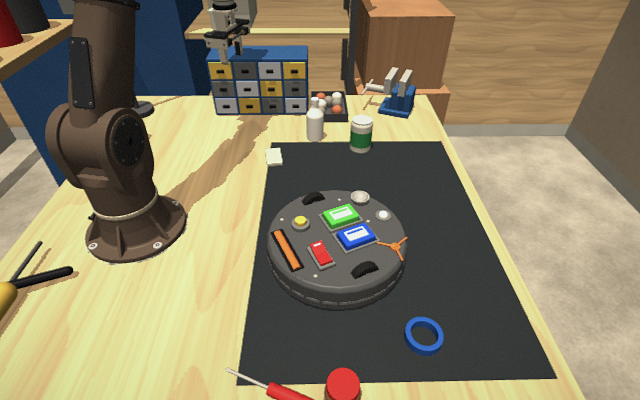

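```bash
cat > h.py <<'E'
import cv2,numpy as np
from cell import cams,observe
def ray(n,uv):
    c=cams.get_calibration(n);f=200/np.tan(np.radians(c["fov_y"]/2));M=np.array(c["world_to_cam"])
    d=np.array([(uv[0]-c["cx"])/f,-(uv[1]-c["cy"])/f,-1]);R=M[:3,:3]
    return -R.T@M[:3,3],R.T@d
def plane(n,uv,z):
    o,d=ray(n,uv);return o+d*(z-o[2])/d[2]
def proj(n,p):
    c=cams.get_calibration(n);f=200/np.tan(np.radians(c["fov_y"]/2));M=np.array(c["world_to_cam"])
    q=M[:3,:3]@p+M[:3,3];return np.array([c["cx"]-f*q[0]/q[2],c["cy"]+f*q[1]/q[2]])
def tri(a,b):
    (o1,d1),(o2,d2)=ray("top",a),ray("side",b)
    t=np.linalg.lstsq(np.c_[d1,-d2],o2-o1,rcond=None)[0]
    p,q=o1+d1*t[0],o2+d2*t[1];return (p+q)/2,np.linalg.norm(p-q)
HSV={"green":((45,120,60),(75,255,255)),"blue":((105,120,60),(125,255,255)),"red":((174,140,60),(180,255,255)),"yellow":((24,120,80),(35,255,255))}
ROI={"top":(290,135,415,260),"side":(265,185,410,300)}
def blob(im,n,col,close=7):
    x0,y0,x1,y1=ROI[n];h=cv2.cvtColor(im,cv2.COLOR_RGB2HSV)
    m=cv2.inRange(h,*map(np.array,HSV[col]))
    if col=="red":m|=cv2.inRange(h,np.array((0,170,60)),np.array((4,255,255)))
    k=np.zeros_like(m);k[y0:y1,x0:x1]=m[y0:y1,x0:x1]
    cs,_=cv2.findContours(k,cv2.RETR_EXTERNAL,cv2.CHAIN_APPROX_NONE)
    c=max(cs,key=cv2.contourArea);h=cv2.convexHull(c)
    return cv2.minAreaRect(h),cv2.contourArea(h)
E
python3 - <<'E'
from h import *
I={}
for n in("top","side"):
    I[n]=cams.get_image(n)
Z={"green":.098,"blue":.098,"red":.098,"yellow":.102}
for c in Z:
    r={n:blob(I[n],n,c) for n in I}
    p,e=tri(r["top"][0][0],r["side"][0][0])
    print(c,[np.round(r[n][0][0],1).tolist()+[np.round(r[n][0][1],1).tolist(),round(r[n][0][2]),r[n][1]] for n in I],"tri",p.round(4),round(e,4),"top",plane("top",r["top"][0][0],Z[c]).round(4),"side",plane("side",r["side"][0][0],Z[c]).round(4))
    print("  box",[plane("top",q,Z[c])[:2].round(3).tolist() for q in cv2.boxPoints(r["top"][0])])
a=I["top"][135:265,285:420];b=I["side"][180:310,260:415]
cv2.imwrite("pics/ct.png",cv2.resize(a[:,:,::-1],None,fx=4.4,fy=4.4,interpolation=cv2.INTER_CUBIC))
cv2.imwrite("pics/cs.png",cv2.resize(b[:,:,::-1],None,fx=4.4,fy=4.4,interpolation=cv2.INTER_CUBIC))
E
```

```text
green [[336.2, 191.9, [27.7, 19.2], 63, 519.5], [340.5, 215.5, [19.0, 34.2], 72, 573.0]] tri [ 0.5312 -0.0587  0.0887] 0.0011 top [ 0.5287 -0.0582  0.098 ] side [ 0.5308 -0.0686  0.098 ]
  box [[0.552, -0.019], [0.575, -0.067], [0.505, -0.097], [0.483, -0.05]]
blue [[360.3, 180.1, [27.6, 19.0], 62, 506.0], [355.6, 235.7, [21.1, 35.7], 69, 648.0]] tri [ 0.5619 -0.126   0.0877] 0.0005 top [ 0.5592 -0.1247  0.098 ] side [ 0.5606 -0.1359  0.098 ]
  box [[0.582, -0.085], [0.606, -0.132], [0.537, -0.164], [0.514, -0.117]]
red [[383.4, 208.3, [9.8, 19.2], 63, 172.0], [320.4, 252.6, [25.1, 12.5], 61, 288.0]] tri [ 0.4804 -0.183   0.0956] 0.0001 top [ 0.48   -0.1826  0.098 ] side [ 0.4804 -0.1851  0.098 ]
  box [[0.481, -0.154], [0.503, -0.201], [0.479, -0.211], [0.457, -0.164]]
yellow [[347.0, 226.5, [9.0, 10.0], 90, 71.0], [300.0, 219.5, [7.0, 10.0], 90, 61.5]] tri [ 0.4343 -0.0828  0.0996] 0.001 top [ 0.4335 -0.0827  0.102 ] side [ 0.4349 -0.0852  0.102 ]
  box [[0.446, -0.07], [0.445, -0.096], [0.421, -0.095], [0.422, -0.069]]
```

View pics/ct.png

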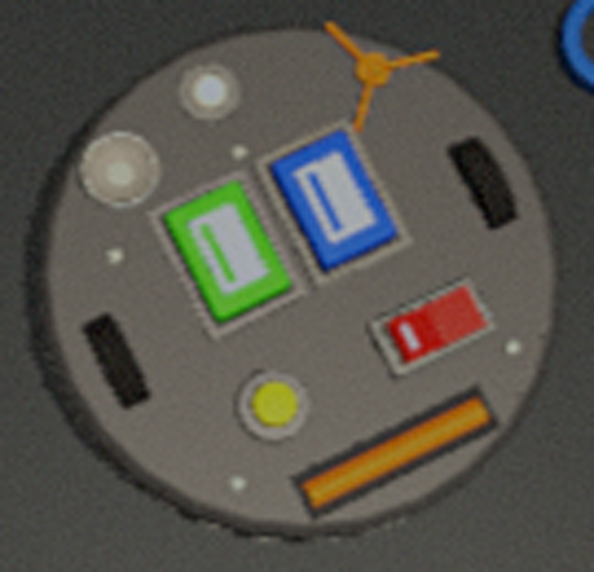

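View pics/cs.png

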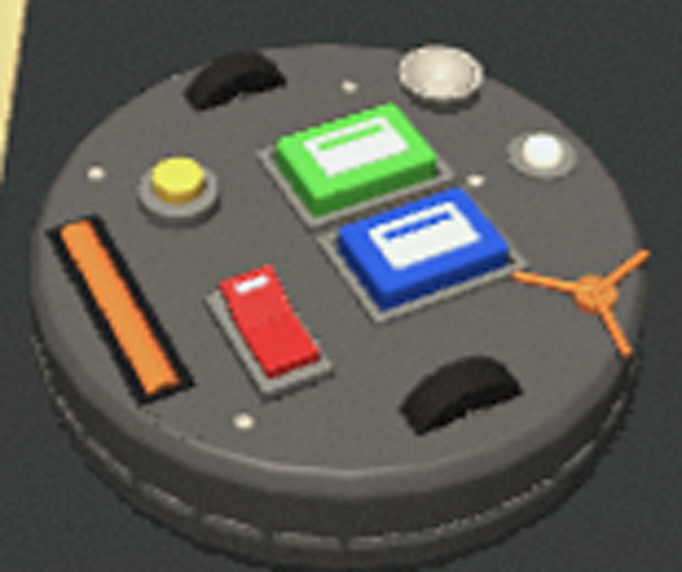

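The views show green at top pixel (336,192), blue (360,180), rocker (383,208) with its white stripe on the left end, and button (347,227). Distances match the model: 73 mm between packs, 110 mm from rocker to button, and yaw about 24.6°. I'm shutting the fingers and moving above green.

>>> step_arm --pt "0 0 20 0 0 0" --pt "0 0 20 0 0 0" --pt "18.9 -36.3 0 0 0 -0.0464" --pt "18.9 -36.3 0 0 0 -0.0464" --pt "18.9 -36.3 0 0 0 -0.0464" --pt "18.9 -36.3 0 0 0 -0.0464" --pt "18.9 -36.3 0 0 0 -0.0464" --pt "18.9 -36.3 0 0 0 -0.0464" --pt "18.9 -36.3 0 0 0 -0.0464" --pt "18.9 -36.3 0 0 0 -0.0464" --pt "18.9 -36.3 0 0 0 -0.0464" --pt "18.9 -36.3 0 0 0 -0.0464" --pt "18.9 -36.3 0 0 0 -0.0464" --pt "18.9 -36.3 0 0 0 -0.0464" --pt "18.9 -36.3 0 0 0 -0.0464" --pt "18.9 -36.3 0 0 0 -0.0464" --pt "18.9 -36.3 0 0 0 -0.0464" --pt "18.9 -36.3 0 0 0 -0.0464" --pt "18.9 -36.3 0 0 0 -0.0464" --pt "18.9 -36.3 0 0 0 -0.0464" --gripper 0 --force 20

```text
clock: 1.87
position: [0.5313, -0.06, 0.2403]
ee_rot: [1.704, 2.639, 0.001]
force: [0.4, 1.1, 0.5]
width: 0.008
gripper_force: 0.0
```

>>> step_arm --pt "-1 1 -35 0 0 0" --pt "0 0 -35 0 0 0" --pt "0 0 -35 0 0 0" --pt "0 0 -25 0 0 0" --pt "0 0 -6 0 0 0" --pt "0 0 -6 0 0 0" --pt "0 0 -5 0 0 0" --pt "0 0 -4 0 0 0" --pt "0 0 -3 0 0 0" --pt "0 0 -2 0 0 0" --pt "0 0 0 0 0 0" --pt "0 0 0 0 0 0"

```text
clock: 2.87
position: [0.53, -0.0571, 0.0846]
ee_rot: [1.702, 2.64, 0.001]
force: [-0.0, -0.8, 0.2]
width: 0.006
gripper_force: 0.0
```

>>> step_arm --pt "0 0 -1 0 0 0" --pt "0 0 0 0 0 0" --pt "0 0 0 0 0 0"

```text
clock: 3.12
position: [0.5298, -0.0571, 0.0833]
ee_rot: [1.702, 2.64, 0.0]
force: [-0.0, 0.4, -0.7]
width: 0.005
gripper_force: 0.0
```

```bash
python3 - <<'E'
from h import *
for n in("top","side"):
    a=cams.get_image(n);x0,y0,x1,y1={"top":(285,135,420,265),"side":(260,150,415,310)}[n]
    cv2.imwrite(f"pics/g_{n}.png",cv2.resize(a[y0:y1,x0:x1,::-1],None,fx=3.7,fy=3.7,interpolation=cv2.INTER_CUBIC))
E
```

```text
(no output)
```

View pics/g_side.png

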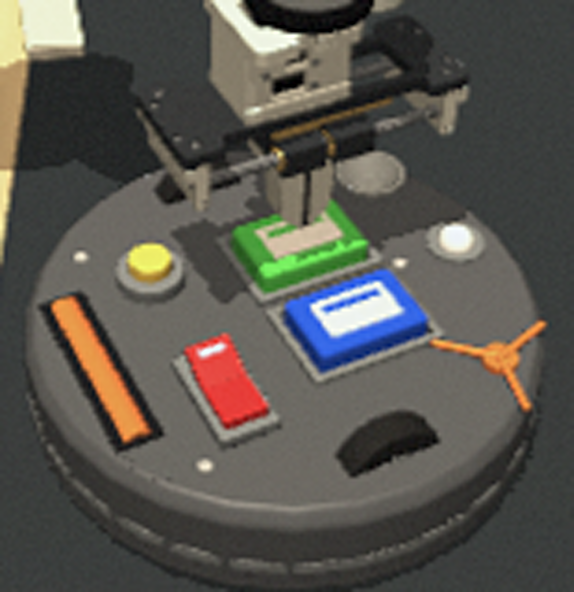

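Fingers are over the green pack (crop px ~(300,235)), with no firm contact yet. I'll lower in small steps until the force rises.

>>> step_arm --pt "0 0 -1 0 0 0" --pt "0 0 -1 0 0 0" --pt "0 0 0 0 0 0"

```text
clock: 3.47
position: [0.5296, -0.0571, 0.0809]
ee_rot: [-1.702, -2.64, 0.0]
force: [0.1, -0.6, -0.4]
width: 0.004
gripper_force: 0.0
```

>>> step_arm --pt "0 0 -1.5 0 0 0"

```text
clock: 3.55
position: [0.5299, -0.0572, 0.0797]
ee_rot: [1.702, 2.64, 0.0]
force: [0.2, -0.0, -0.7]
width: 0.006
gripper_force: 0.0
```

```bash
python3 - <<'E'
from h import *
s=observe();p=s["position"];print(p,s["force"],s["joint_efforts"])
for n in("top","side"):
    print(n,"TCP px",proj(n,p))
a=cams.get_image("side");cv2.imwrite("pics/g2.png",cv2.resize(a[180:270,290:390,::-1],None,fx=6,fy=6,interpolation=cv2.INTER_CUBIC))
E
```

```text
[ 0.52985606 -0.05716235  0.07967868] [ 0.18870934 -0.04150822 -0.74421799] [-1.95669243e-01 -5.54603398e+01  7.49698743e+00 -2.35069817e+01
  5.04719967e-02  2.44003600e-01 -6.06305664e-02]
top TCP px [335.43101098 192.86047021]
side TCP px [339.54390861 217.8489469 ]
```

View pics/g2.png

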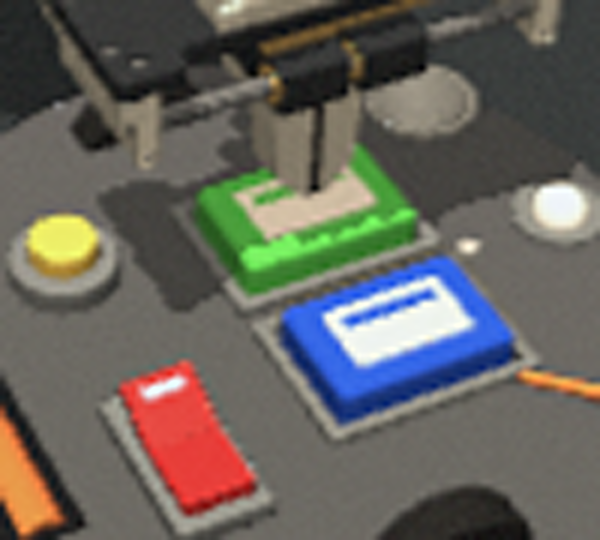

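The tip appears above the green pack's top face and the pack is still proud, so the image says the tip is higher than its reading. I'll continue the guarded descent.

>>> step_arm --pt "0 0 -1.5 0 0 0" --pt "0 0 -1.5 0 0 0"

```text
clock: 3.77
position: [0.5298, -0.0571, 0.0765]
ee_rot: [1.702, 2.641, 0.0]
force: [-0.8, -0.4, 0.0]
width: 0.005
gripper_force: 0.0
```

>>> step_arm --pt "0 0 -1.5 0 0 0" --pt "0 0 -1.5 0 0 0"

```text
clock: 3.93
position: [0.5297, -0.0572, 0.0734]
ee_rot: [-1.702, -2.641, 0.0]
force: [0.1, -0.2, 0.1]
width: 0.005
gripper_force: 0.0
```

>>> step_arm --pt "0 0 -1.5 0 0 0" --pt "0 0 -1.5 0 0 0"

```text
clock: 4.1
position: [0.5297, -0.0572, 0.0706]
ee_rot: [-1.702, -2.64, -0.0]
force: [-1.0, -0.6, 4.4]
width: 0.01
gripper_force: 2.4
```

>>> step_arm --pt "0 0 -1.5 0 0 0" --pt "0 0 -1.5 0 0 0" --pt "0 0 -1.5 0 0 0" --pt "0 0 -1.5 0 0 0"

```text
clock: 4.43
position: [0.5297, -0.0571, 0.0646]
ee_rot: [-1.702, -2.641, -0.0]
force: [-1.5, 0.7, 4.7]
width: 0.002
gripper_force: 2.4
```

>>> step_arm --pt "0 0 -1.5 0 0 0" --pt "0 0 -1.5 0 0 0"

```text
clock: 4.6
position: [0.5298, -0.0571, 0.0615]
ee_rot: [1.702, 2.641, 0.0]
force: [-2.0, 0.0, 4.8]
width: 0.003
gripper_force: 2.4
```

>>> step_arm --pt "0 0 -1 0 0 0" --pt "0 0 -1 0 0 0"

```text
clock: 4.77
position: [0.5298, -0.0571, 0.0595]
ee_rot: [1.702, 2.641, 0.0]
force: [-1.8, -0.7, 3.8]
width: 0.007
gripper_force: 2.3
```

>>> step_arm --pt "0 0 -1 0 0 0" --pt "0 0 -1 0 0 0"

```text
clock: 4.93
position: [0.5298, -0.0571, 0.0576]
ee_rot: [1.702, 2.641, 0.0]
force: [-5.1, -0.2, 19.8]
width: 0.002
gripper_force: 10.0
```

>>> step_arm --pt "0 0 -1 0 0 0"

```text
clock: 5.02
position: [0.5299, -0.0572, 0.0575]
ee_rot: [-1.702, -2.64, -0.001]
force: [-10.0, 2.7, 33.3]
width: 0.003
gripper_force: 16.6
```

Firm stop at 0.0577 after about 13.5 mm of pack travel, so green is home. The TCP reads about 26 mm low against the model, so I'll use this as the height datum. Next is blue.

>>> step_arm --pt "0 0 10 0 0 0" --pt "0 0 20 0 0 0" --pt "0 0 15 0 0 0" --pt "15.4 -33.6 0 0 0 0" --pt "15.4 -33.6 0 0 0 0" --pt "0 0 0 0 0 0" --pt "0 0 0 0 0 0"

```text
clock: 5.6
position: [0.5609, -0.127, 0.1016]
ee_rot: [1.706, 2.636, -0.002]
force: [-0.5, -0.4, -0.0]
width: 0.006
gripper_force: 0.0
```

```bash
python3 - <<'E'
from h import *
s=observe();p=s["position"];print(p,s["force"])
q=p+[0,0,.026]
o=[]
for n,(x0,y0,x1,y1) in {"top":(300,140,400,250),"side":(280,150,380,260)}.items():
    print(n,"tip px",proj(n,q),"crop",(proj(n,q)-[x0,y0])*4)
    a=cams.get_image(n)[y0:y1,x0:x1,::-1];o.append(cv2.resize(a,None,fx=4,fy=4,interpolation=cv2.INTER_CUBIC))
cv2.imwrite("pics/b1.png",np.hstack(o))
E
```

```text
[ 0.56092522 -0.12700841  0.1016384 ] [-0.468341   -0.38726956 -0.00605073]
top tip px [362.38117518 176.86798705] crop [249.52470071 147.47194818]
side tip px [356.18639224 223.40764718] crop [304.74556896 293.63058874]
```

View pics/b1.png

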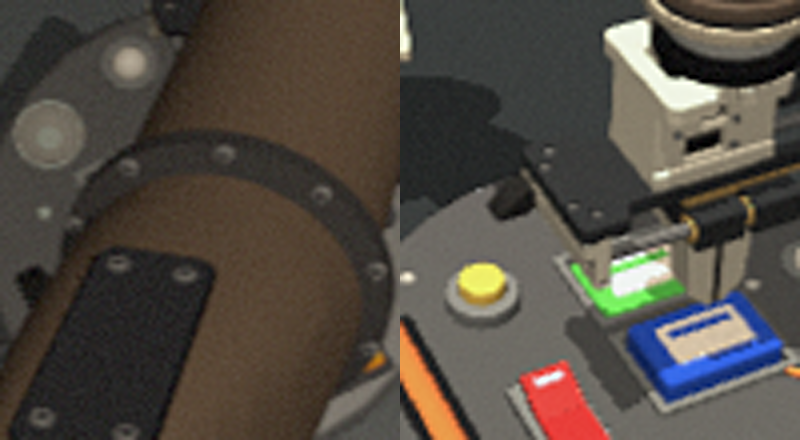

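The green pack now lies level with its rim. The finger tip at crop (714,300) matches the prediction with the 26 mm offset. I'm pressing blue.

>>> step_arm --pt "-1 2 -13 0 0 0" --pt "0 0 -12 0 0 0" --pt "0 0 -3 0 0 0" --pt "0 0 -2 0 0 0" --pt "0 0 -2 0 0 0" --pt "0 0 -2 0 0 0" --pt "0 0 -2 0 0 0" --pt "0 0 -2 0 0 0" --pt "0 0 -2 0 0 0" --pt "0 0 -2 0 0 0" --pt "0 0 -1 0 0 0"

```text
clock: 6.62
position: [0.5597, -0.1222, 0.0585]
ee_rot: [1.702, 2.641, 0.001]
force: [-1.3, 2.2, 4.8]
width: 0.004
gripper_force: 2.3
```

>>> step_arm --pt "0 0 -1 0 0 0"

```text
clock: 6.7
position: [0.5598, -0.1222, 0.0577]
ee_rot: [1.702, 2.641, 0.001]
force: [-4.0, 3.6, 18.1]
width: 0.008
gripper_force: 9.5
```

>>> step_arm --pt "0 0 -0.5 0 0 0"

```text
clock: 6.78
position: [0.5598, -0.1221, 0.0577]
ee_rot: [1.702, 2.641, 0.001]
force: [-5.2, 4.4, 17.3]
width: 0.006
gripper_force: 8.7
```

Blue is home at the same stop height. Next, the rocker's ON end; the stop should read about 0.070.

>>> step_arm --pt "0 0 10 0 0 0" --pt "0 0 20 0 0 0" --pt "0 0 15 0 0 0" --pt "-29.8 -13.9 0 0 0 0" --pt "-29.8 -13.9 0 0 0 0" --pt "-29.9 -13.9 0 0 0 0" --pt "0 0 0 0 0 0" --pt "0 0 0 0 0 0"

```text
clock: 7.45
position: [0.4689, -0.1655, 0.1027]
ee_rot: [1.706, 2.637, 0.0]
force: [0.6, 0.6, -0.3]
width: 0.003
gripper_force: 0.0
```

```bash
python3 - <<'E'
from h import *
s=observe();p=s["position"];print(p,s["force"])
x0,y0=280,165;a=cams.get_image("side")[y0:y0+110,x0:x0+120,::-1]
for n,d in(("tip",p+[0,0,.026]),("on",np.array([.4703,-.1639,.103]))):print(n,(proj("side",d)-[x0,y0])*5)
cv2.imwrite("pics/r1.png",cv2.resize(a,None,fx=5,fy=5,interpolation=cv2.INTER_CUBIC))
E
```

```text
[ 0.46894087 -0.16554583  0.10268501] [ 0.62120379  0.55062419 -0.34826693]
tip [174.23144002 355.37747821]
on [177.60345847 393.86781851]
```

View pics/r1.png

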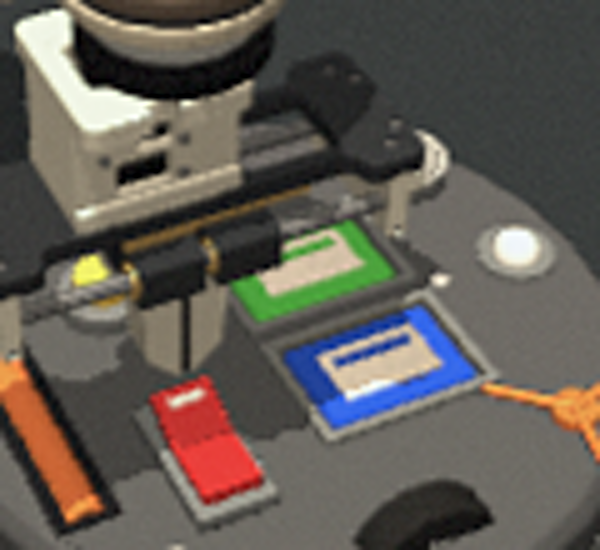

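Both packs lie flush. The ON end with its white stripe is at crop (187,400), so I shift about 3.5 mm in +x and press.

>>> step_arm --pt "3.5 -0.5 -14 0 0 0" --pt "0 0 -6 0 0 0" --pt "0 0 -3 0 0 0" --pt "0 0 -2 0 0 0" --pt "0 0 -2 0 0 0" --pt "0 0 -2 0 0 0" --pt "0 0 -1.5 0 0 0" --pt "0 0 0 0 0 0"

```text
clock: 8.17
position: [0.4736, -0.1646, 0.0715]
ee_rot: [1.702, 2.641, -0.0]
force: [0.7, 1.1, 1.5]
width: 0.005
gripper_force: 0.4
```

>>> step_arm --pt "0 0 -1.5 0 0 0" --pt "0 0 0 0 0 0"

```text
clock: 8.33
position: [0.4736, -0.1647, 0.0701]
ee_rot: [1.702, 2.64, -0.0]
force: [-1.3, 0.9, 0.5]
width: 0.006
gripper_force: 0.5
```

>>> step_arm --pt "0 0 -0.5 0 0 0"

```text
clock: 8.42
position: [0.4735, -0.1647, 0.0697]
ee_rot: [1.702, 2.64, 0.0]
force: [-1.9, 0.5, 4.9]
width: 0.006
gripper_force: 2.6
```

>>> step_arm --pt "0 0 -0.8 0 0 0" --pt "0 0 0 0 0 0"

```text
clock: 8.58
position: [0.4736, -0.1647, 0.0696]
ee_rot: [1.702, 2.64, 0.001]
force: [-4.0, 3.2, 15.1]
width: 0.004
gripper_force: 6.9
```

>>> step_arm --pt "0 0 -0.7 0 0 0" --pt "0 0 0 0 0 0"

```text
clock: 8.75
position: [0.4737, -0.1647, 0.0694]
ee_rot: [1.702, 2.64, 0.002]
force: [-6.4, 4.2, 22.5]
width: 0.005
gripper_force: 11.5
```

Rocker on at the predicted stop. Next, the reset button.

>>> step_arm --pt "0 0 10 0 0 0" --pt "0 0 25 0 0 0" --pt "-13.2 27.2 0 0 0 0" --pt "-13.2 27.2 0 0 0 0" --pt "-13.2 27.2 0 0 0 0" --pt "0 0 0 0 0 0" --pt "0 0 0 0 0 0"

```text
clock: 9.33
position: [0.4336, -0.0818, 0.1032]
ee_rot: [-1.698, -2.643, -0.001]
force: [-0.7, -1.7, -0.2]
width: 0.007
gripper_force: 0.0
```

```bash
python3 - <<'E'
from h import *
s=observe();p=s["position"];print(p,s["force"])
x0,y0=265,165;a=cams.get_image("side")[y0:y0+110,x0:x0+120,::-1]
for n,d in(("tip",p+[0,0,.026]),("btn",np.array([.434,-.083,.102]))):print(n,(proj("side",d)-[x0,y0])*5)
cv2.imwrite("pics/y1.png",cv2.resize(a,None,fx=5,fy=5,interpolation=cv2.INTER_CUBIC))
E
```

```text
[ 0.43357296 -0.08177013  0.10324869] [-0.68401727 -1.66490785 -0.22837385]
tip [170.51175426 224.1850687 ]
btn [173.21729226 269.29117025]
```

View pics/y1.png

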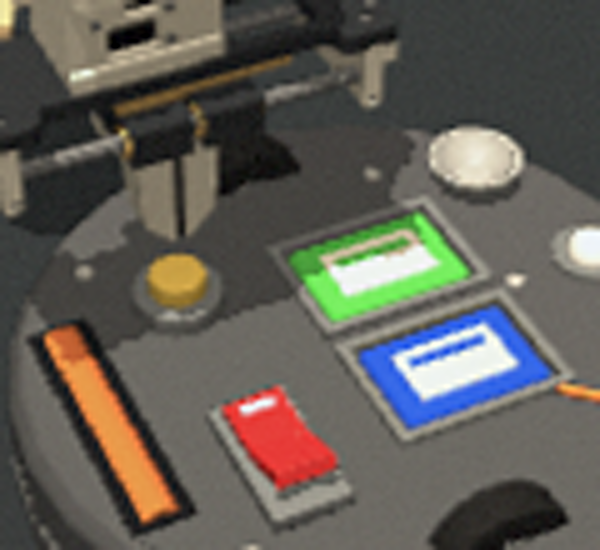

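The rocker has switched (OFF half raised) and both packs are level with their rims. The button top at crop (177,270) agrees with the prediction (173,269). I'm pressing it.

>>> step_arm --pt "0.7 -0.5 -15 0 0 0" --pt "0 0 -9 0 0 0" --pt "0 0 -3 0 0 0" --pt "0 0 -2 0 0 0" --pt "0 0 -2 0 0 0" --pt "0 0 -2 0 0 0" --pt "0 0 -1 0 0 0" --pt "0 0 0 0 0 0"

```text
clock: 10.05
position: [0.4347, -0.0842, 0.0696]
ee_rot: [1.703, 2.639, 0.0]
force: [-3.1, -2.0, 9.6]
width: 0.003
gripper_force: 4.7
```

>>> step_arm --pt "0 0 -1 0 0 0" --pt "0 0 0 0 0 0"

```text
clock: 10.22
position: [0.4348, -0.0842, 0.0693]
ee_rot: [1.703, 2.639, 0.001]
force: [-7.7, -2.8, 24.1]
width: 0.004
gripper_force: 12.1
```

Fully down: hard stop at 0.0695 with 24 N. Now I release and rise clear.

>>> step_arm --pt "0 0 10 0 0 0" --pt "0 0 30 0 0 0" --pt "0 0 35 0 0 0" --pt "0 0 35 0 0 0" --pt "0 0 35 0 0 0" --pt "0 0 0 0 0 0" --pt "0 0 0 0 0 0" --pt "0 0 0 0 0 0"

```text
clock: 10.88
position: [0.4345, -0.083, 0.2129]
ee_rot: [-1.701, -2.641, -0.001]
force: [-0.4, 0.2, -0.3]
width: 0.006
gripper_force: 0.0
```

```bash
python3 - <<'E'
from h import *
a=cams.get_image("side");s=observe();print(s["position"],s["force"])
cv2.imwrite("pics/end.png",cv2.resize(a[170:310,250:420,::-1],None,fx=4,fy=4,interpolation=cv2.INTER_CUBIC))
E
```

```text
[ 0.4340762  -0.08311574  0.21239972] [-0.23673698 -0.18759132  0.35000457]
```

View pics/end.png

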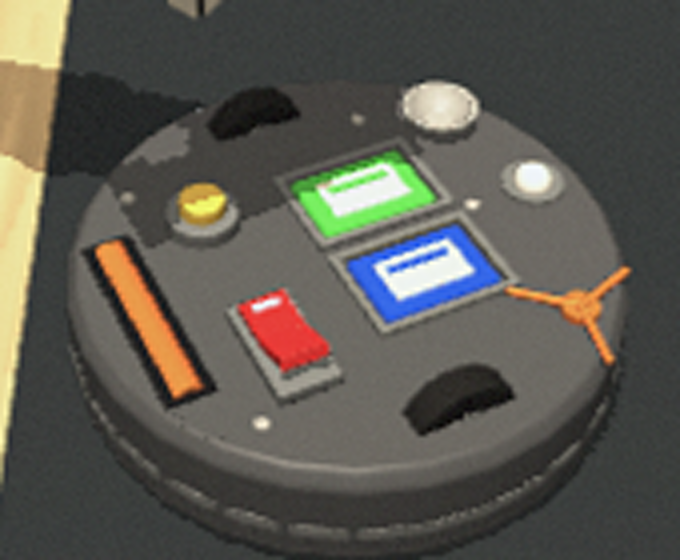

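Both packs are level with their rims, the rocker is on, the button has sprung back at (203,203), and the dish is where it was.

```bash
python3 -c "
from cell import job
print(job.sign_off())"
```

```text
the job is handed in; nothing more can be done
None
```

The job is done and handed in: green pack home, blue pack home, rocker on, and reset button pressed and sprung back, in that order, with the arm clear at about 11 s and nothing else seen to have moved.

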